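# Clamp a test bar until the torque-limiting knob slips

### The arm

A 7-joint arm with a two-finger parallel gripper is mounted at the origin on the work surface. World frame = base frame: x ahead of the robot, y to its left, z up, the work surface at z = 0. Lengths are in m, angles in rad, forces in N, time in s.
With the tool pointing down it reaches from about 0.425 to 0.925 m from the base axis. Payload 6.8 kg.
Tool frame: the origin (TCP) lies at the very end of the fingers, on their centre line; the grasp point (between the pads) lies 19 mm behind it; z points along the fingers, y is the line along which they close (so a half turn about z gives the same grasp; the last joint's range is limited). The gripper opens to 85 mm and grips with 20 to 120 N. Pads are 22 mm wide; open, the fingers measure 114 mm over their backs; the gripper's body (76 mm by 85 mm) begins 54 mm behind the grasp point. The pads swing forward as they close: fully open they stand 13 mm farther back than shut.
Start: joints at [-1.213, 0.477, 0.022, 1.555, -0.011, 1.109, -0.083], TCP at [0.303, 0.603, 0.231] pointing down, gripper open.
Joint ranges: [-2.96, 2.96], [-0.34, 2.1], [-1.41, 1.46], [0.24, 2.44], [-1.37, 4.51], [0.17, 1.92], [-2.96, 2.96]. Speed limits (rad/s): [2.39, 2.39, 3.14, 3.14, 3.14, 3.14, 3.14].

### API

Orientations are given as a rotation vector (axis times angle).
In Python, from bench import r gives the robot as it stands.
- The arm moves only by the shell command python3 -m jog 'ROWS' [FORCE]. ROWS is JSON, a list of rows, each an object of numbers: "fingers": the finger opening in m, from 0 to 0.0854; "x", "y", "z": the shift along the tool's x, y, z in m; "rx", "ry", "rz": the turn, a rotation vector about the tool's x, y, z in degrees. In form: [{"fingers": .., "x": .., "y": .., "z": .., "rx": .., "ry": .., "rz": ..}, ...]. A call has 1 to 8 rows; each row shifts and turns the commanded pose from where the row before left it, along the tool's axes as they then stand; what a row does not reach is not made up. A row lasts 1/8 s, in which the tool goes at most 62.5 mm and 10.7 degrees, less where a joint would pass 70% of its speed; a pose out of reach is approached as far as the arm can. A call is refused whole if a number of a shift passes 0.0625 or a number of a turn 10.7, either way. A call with a gripper value outside its range is refused whole. The fingers move at their own pace and stop on an object; FORCE is the grip in N (left out, the last holds). Time passes only in rows, so rows that do not move let the fingers close. It gives the time, the measured TCP pose, the force, the opening and the grip force at its end, in the units of the state.
- r.get_obs(): the state, without advancing time (a new reading comes with each control period).
- r.grab_frame(name): name is "scene" or "top"; returns (picture, depth): 400x640x3 uint8, red, green, blue; 400x640 float32, m along the optical axis (not along the pixel's ray), 0 where there is no reading.
- r.get_calibration(name): a dict with "mtx" (3x3 intrinsics, pixels), "extrinsics" (4x4, takes a point from camera to world coordinates). Camera axes: x right, y down, z forward; pixel columns grow to the right and rows downward; lengths in m; the calibration is good to about 2 mm. A picture is of the moment at which its call begins. get_calibration takes no time and is no camera call.
- r.hand_in(): hands the job in; it is judged then, once.
Trained networks look in the newest picture that a camera, given by its name, has taken for a name from the list of things; names that differ only in an ending like _2 or _b are one class to them, and where a whole thing is asked for, a point or a joint stands for the part that bears it (a point fixed in the world has none). Each returns a list of dicts, best first, with "score" (0 to 1); they miss things now and then, are a little off and sometimes report something else, mostly with a low value. They report only what shows in the picture. A call takes as long as a camera call. They do not tell look-alikes from the thing itself.
- r.search_frame(target, camera): "xyz" ([x, y, z] in m, in world coordinates, good to about 4 mm: the middle of the surface that is visible of it).
- r.landmark_of(target, camera): "xyz" ([x, y, z] in m, in world coordinates, good to about 4 mm: a listed point, or the origin of a listed thing).
The state is a dict: "clock": time; "joints": joint angles; "qvel": joint speeds; "tau": joint torques, N m; "tcp_pos": TCP position; "orientation": TCP orientation; "contact_force": force on the tool from outside, world axes, zero at the start; "moment": the same for the moment, N m; "grip_width": finger opening in m; "gripper_force": force on a finger pad.
Only numpy, scipy, OpenCV 4.12 (cv2) and the standard library are available. Lean on these libraries where they do the work, as an engineer would, in place of code of your own. Each camera call takes 0.05 s, during which the arm holds its last target. There are 200 camera calls.

### The job

Set up the long aluminium test bar for a scratch test: lay it flat on the table of the bench clamp with one end under the ram, so that the pad will come down fully on the last third of the bar, and let go of it. Then tighten the clamp by turning the black torque-limiting knob on top clockwise until it slips, and stop at once, within 30 degrees of slipping, leaving the bar clamped. Leave the other things on the desk alone.

Things in the scene. Friction and masses are not known exactly. Their poses are not given: they have to be found in the camera images.
- clamp: Bench clamp for test bars, fixed: cream cast C-frame on a foot 176 x 130 mm, with a column (46 wide, x = 47 to 81 mm) at one end, an overarm, and an upright ram through the overarm's free end. Origin: on the ram's axis at desk height; +x points level from the ram to the column, -x to the open front, z up. On the axis, bottom to top: table, ram, overarm, hub, knob.
- clamp_table: The clamp's flat steel table, fixed: plate 6 thick, top 30 mm above the desk, open at the front and both sides. Origin: on the ram's axis at the plate's underside. Axes as the clamp: it reaches from x = -87 to +43 and y = -55 to +55 mm.
- overarm_end (a point): Round free end of the overarm, 34 across, on the ram's axis; the overarm (34 wide) fills the heights 70 to 96 mm. The point is its underside, 70 mm above the desk. The steel ram with a flat round pad 12 across hangs from it and does not rotate; at the start the pad clears the top of the bar, once that lies on the table, by some 1.5 to 6 mm, which differs each time. Axes as the clamp.
- hub_mid (a point): Hub under the knob: plain steel barrel 22 across, 26 high (106 to 132 mm above the desk), dark line down its side. Point: its centre, on the ram's axis; turns with it about z. Clockwise from above drives the ram down 10 mm a turn; it keeps its height and stays where it is left. Driven by the wider knob above it; forced round directly it has no torque limit.
- knob_grip (a point): Torque-limiting knob: black ribbed cylinder 30 across, 26 high, 136 to 162 mm above the desk, 4 mm above the hub; white line. Point: its centre; turns with it. It takes the hub along (0.13 N m running free); once the pad bears, torque climbs within 0.3 to 1 rad to 0.24 N m and the knob slips: hub stands, torque stays level. x axes of knob and hub agree until it slips; both stay when let go.
- bar_mid (a point): Test bar to be clamped: loose, plain aluminium, 120 x 25 mm and 8 to 12 mm thick, about 80 g, the longest of the samples, lying flat on the desk. The point is its centre, half-way up; its x axis is the long one. Both ends are alike.
- oak_block: Bystander: an oak sample block, 60 x 25 x 16 mm, loose on the desk, to be left alone. Origin at the centre of its underside.
- brass_disc: Bystander: a brass sample disc, 28 x 28 x 10 mm, loose on the desk, to be left alone. Origin at the centre of its underside.
- phone: Bystander: a black phone, 160 x 75 x 8 mm, loose on the desk, to be left alone. Origin at the centre of its underside.
- slide_box: Bystander: an opened blue slide box, 80 x 72 x 7 mm, loose on the desk, to be left alone. Origin at the centre of its underside.
- petri_dish: Bystander: a closed petri dish, 92 x 92 x 16 mm, loose on the desk, to be left alone. Origin at the centre of its underside.
- dropper_bottle: Bystander: an amber dropper bottle, 34 x 34 x 85 mm, loose on the desk, to be left alone. Origin at the centre of its underside.
- notebook: Bystander: a wire-bound notebook, 205 x 150 x 11 mm, loose on the desk, to be left alone. Origin at the centre of its underside.
Not all that is in view belongs to the job. Of the things shaped like the part that bears bar_mid, the aluminium one is meant. Leave any purple look-alike of the clamp alone.

How it is judged:
On the way, in this order (a step that is already met when the one before it is completed fails the run):
1. the bar lies flat on the clamp's table under the ram and has been let go (z of bar_mid in the frame of clamp between 0.032 and 0.038 m and angle between bar_mid's own z axis and vertical below 0.06 rad and y of knob_grip in the frame of bar_mid between -0.0075 and 0.0075 m and x of knob_grip in the frame of bar_mid between -0.055 and 0.055 m and (x of knob_grip in the frame of bar_mid above 0.019 m or x of knob_grip in the frame of bar_mid below -0.019 m) and contact force between the fingers and bar below 0.2 N), for 0.2 s.
2. the ram clamps the bar on the table and the knob has slipped (z of bar_mid in the frame of clamp between 0.032 and 0.038 m and angle between bar_mid's own z axis and vertical below 0.06 rad and y of knob_grip in the frame of bar_mid between -0.0075 and 0.0075 m and x of knob_grip in the frame of bar_mid between -0.055 and 0.055 m and (x of knob_grip in the frame of bar_mid above 0.019 m or x of knob_grip in the frame of bar_mid below -0.019 m) and contact force between bar and clamp_table above 45 N and angle between the x axis of knob_grip and the x axis of hub_mid, either way round above 0.06 rad), for 0.2 s.
At the end, for the whole second after the job is handed in: The bar rests flat on the clamp table (middle 32 to 38 mm above the desk, tilt under 0.06 rad), the ram axis within 7.5 mm of its centre line and 19 to 55 mm from its middle, clamped with over 45 N (the knob slips at about 70 N); the knob has slipped by 0.06 to 0.55 rad against the hub (all of step 2 and linear speed of bar below 0.01 m/s); the robot touches nothing.
It fails at once if the bar clamped or pressed on the table with more than 110 N (the hub forced round past the knob) (contact force between bar and clamp_table above 110 N).
It fails at once if the knob turned on after it had slipped, by more than 0.55 rad in all (angle between the x axis of knob_grip and the x axis of hub_mid, either way round above 0.55 rad).
It fails at once if another thing on the desk moved by more than 30 mm (distance of any of oak_block, brass_disc, phone, slide_box, petri_dish, dropper_bottle, notebook from where it was at the start of the episode above 0.03 m).
It also fails if it takes over 72 s, if anything falls off the work surface, if the arm or the gripper's body presses on something with over 40 N, if the wrist force passes 120 N, or if a joint passes its speed limit or range.

## Working session

There is one attempt and no reset: what is moved stays moved. The work goes in short steps, Python scripts to look and compute and a shell command to move; the robot and the scene stay as the last step left them, time stands still between calls to the robot, and variables do not carry over. Pictures are saved under pics/ and viewed, at most 10 in all, crops included, and the job is handed in when it is done.

```bash
mkdir -p pics; ls
python3 - <<'E'
from bench import r
import cv2,numpy as np
o=r.get_obs();print(o)
for c in("scene","top"):
    p,d=r.grab_frame(c);cv2.imwrite(f"pics/{c}0.png",p[:,:,::-1]);np.savez(f"{c}0.npz",p=p,d=d)
    k=r.get_calibration(c);print(c,k["mtx"].round(1).tolist(),k["extrinsics"].round(3).tolist())
    for n in("clamp","overarm_end","knob_grip","hub_mid","bar_mid","clamp_table","oak_block","phone","notebook","dropper_bottle","slide_box","petri_dish","brass_disc"):
        print(n,[(round(e["score"],2),np.round(e["xyz"],3).tolist()) for e in r.landmark_of(n,c)])
E
```

```text
pics
{'clock': 0.0, 'joints': array([-1.21308437,  0.47782156,  0.02235396,  1.55645648, -0.01148253,
        1.10929472, -0.08309264]), 'qvel': array([-9.25062817e-05, -1.64819901e-04, -9.16955502e-04,  7.07251946e-05,
        1.40918669e-04, -7.02340304e-04, -7.85849855e-04]), 'tau': array([ 1.04792889e-05, -5.96465743e+01,  1.60817385e+00, -2.81196874e+01,
        1.25771365e-02,  9.68335080e-03,  1.52168752e-05]), 'tcp_pos': array([0.30293435, 0.60253951, 0.23030949]), 'orientation': array([-7.24999182e-01, -3.05651422e+00,  2.87742390e-03]), 'contact_force': array([ 0.64431127, -0.24615606, -0.48879207]), 'moment': array([-0.00284045, -0.01963303,  0.03365936]), 'gripper_force': 0.0, 'grip_width': 0.08570745842912689}
scene [[399.6, 0.0, 320.5], [0.0, 399.6, 196.5], [0.0, 0.0, 1.0]] [[0.479, 0.57, -0.667, 1.224], [0.878, -0.309, 0.366, -0.36], [0.003, -0.761, -0.649, 0.758], [0.0, 0.0, 0.0, 1.0]]
clamp [(0.95, [0.3, 0.195, -0.008]), (0.74, [0.533, 0.107, -0.001])]
overarm_end [(0.74, [0.536, 0.106, 0.07]), (0.66, [0.305, 0.197, 0.068])]
knob_grip [(0.74, [0.534, 0.102, 0.148]), 
[... 1003 characters left out ...]
[(0.62, [0.3, 0.2, 0.145]), (0.47, [0.532, 0.102, 0.149])]
hub_mid [(0.76, [0.305, 0.198, 0.114]), (0.49, [0.535, 0.099, 0.119])]
bar_mid [(0.77, [0.532, -0.214, 0.01]), (0.68, [0.379, -0.254, 0.007])]
clamp_table [(0.82, [0.301, 0.195, 0.02]), (0.71, [0.531, -0.212, 0.008]), (0.56, [0.535, 0.101, 0.025])]
oak_block [(0.83, [0.466, -0.145, 0.003]), (0.62, [0.769, 0.169, -0.001])]
phone [(0.77, [0.476, -0.42, 0.003])]
notebook [(0.57, [0.463, 0.406, -0.0]), (0.27, [0.465, -0.148, 0.005]), (0.22, [0.535, 0.104, -0.001])]
dropper_bottle [(0.48, [0.767, 0.164, 0.0])]
slide_box [(0.6, [0.737, -0.238, -0.003])]
petri_dish [(0.57, [0.768, -0.046, -0.001])]
brass_disc [(0.52, [0.579, -0.28, 0.001])]
```

View pics/top0.png

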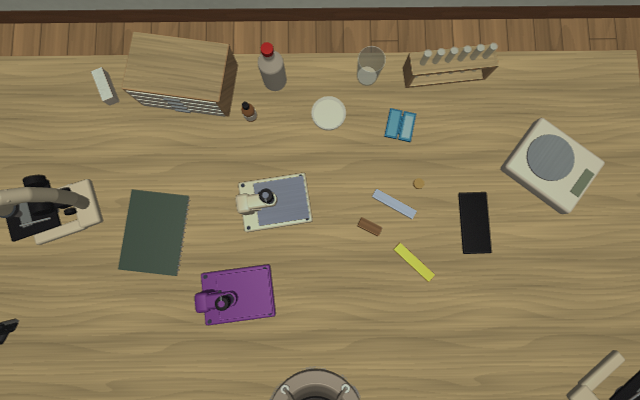

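View pics/scene0.png

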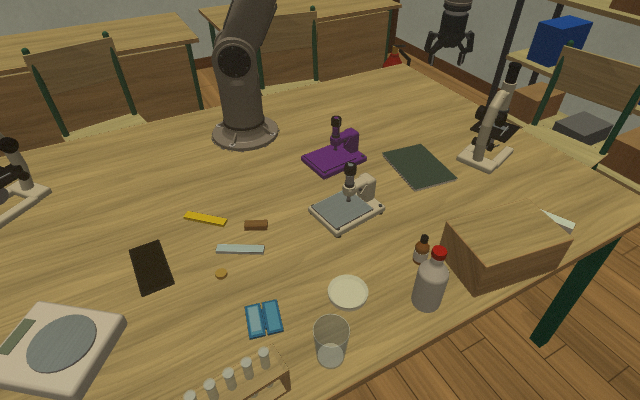

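The top view shows the aluminium bar at about (394,203) and its yellow look-alike at (414,262). The cream clamp has its knob near (265,196), its column to the left and its open front to the right (-y). The purple clamp is at (235,295). Next I'll measure the bar and table poses.

```bash
cat > m.py <<'E'
import numpy as np,cv2
from bench import r
def cloud(c,d):
    k=r.get_calibration(c);K=k["mtx"];E=k["extrinsics"]
    v,u=np.mgrid[:400,:640]
    P=np.stack([(u-K[0,2])/K[0,0]*d,(v-K[1,2])/K[1,1]*d,d],-1)
    return P@E[:3,:3].T+E[:3,3]
def rect(P):
    (c,s,a)=cv2.minAreaRect((P[:,:2]*1000).astype(np.float32))
    b=cv2.boxPoints((c,s,a));e0=b[1]-b[0];e1=b[2]-b[1];l=e0 if np.hypot(*e0)>np.hypot(*e1) else e1
    return np.round(c,1),np.round(s,1),round(np.degrees(np.arctan2(l[1],l[0]))%180,1)
E
python3 - <<'E'
from m import *
for c in("top","scene"):
    f=np.load(c+"0.npz");p=f["p"].astype(int);W=cloud(c,f["d"]);ok=f["d"]>0
    blue=p[...,2]-p[...,0]
    m=ok&(blue>0)&(abs(W[...,0]-.532)<.09)&(abs(W[...,1]+.212)<.09)&(W[...,2]<.03)
    n,l,st,_=cv2.connectedComponentsWithStats(m.astype(np.uint8));i=1+st[1:,4].argmax();m=l==i
    P=W[m];print(c,"bar",m.sum(),rect(P),np.percentile(P[:,2],[5,50,95]).round(4))
    m=ok&(blue>0)&(abs(W[...,0]-.534)<.13)&(abs(W[...,1]-.08)<.13)&(abs(W[...,2]-.03)<.008)
    n,l,st,_=cv2.connectedComponentsWithStats(m.astype(np.uint8));i=1+st[1:,4].argmax();m=l==i
    P=W[m];print(c,"table",m.sum(),rect(P),np.percentile(P[:,2],[5,50,95]).round(4))
    m=ok&(abs(W[...,0]-.534)<.03)&(abs(W[...,1]-.1)<.03)&(W[...,2]>.155)
    P=W[m];print(c,"knob",m.sum(),P.mean(0).round(4),((P[:,:2].max(0)+P[:,:2].min(0))/2).round(4),P[:,2].max().round(4),p[m].mean(0))
    m=ok&(abs(W[...,0]-.534)<.2)&(abs(W[...,1]-.1)<.15)&(W[...,2]>.05)&(W[...,2]<.1)
    print("arm",rect(W[m&(W[...,2]>.09)]))
o=r.get_obs();from scipy.spatial.transform import Rotation as R
print(R.from_rotvec(o["orientation"]).as_matrix().round(3))
E
```

```text
top bar 431 (array([ 527.8, -211.4]), array([118. ,  24.3]), np.float32(59.8)) [0.0068 0.01   0.0126]
top table 1781 (array([537.4,  80.5]), array([116.2, 128. ]), np.float32(98.5)) [0.0273 0.0299 0.0327]
top knob 152 [0.5338 0.1017 0.1615] [0.5343 0.1022] 0.1662 [61.61842105 62.39473684 63.88815789]
arm (array([526. , 133.4]), array([43.6, 95.7]), np.float32(92.6))
scene bar 1 (array([ 505.8, -264.1]), array([0., 0.]), np.float32(0.0)) [0.0091 0.0091 0.0091]
scene table 1 (array([479.2, 115.3]), array([0., 0.]), np.float32(0.0)) [0.0285 0.0285 0.0285]
scene knob 80 [0.5386 0.1011 0.1607] [0.5366 0.1028] 0.1652 [58.4625 53.225  43.8125]
arm (array([529.9, 133.4]), array([42.3, 97. ]), np.float32(93.5))
[[-0.893  0.449 -0.   ]
 [ 0.449  0.893 -0.   ]
 [ 0.    -0.    -1.   ]]
```

```bash
cat > go.py <<'E'
import sys,numpy as np
from scipy.spatial.transform import Rotation as R
from scipy.linalg import logm,expm
from bench import r
# go.py x y z yaw_of_tool_y N : per-row tool-frame step
def show():
    o=r.get_obs();A=R.from_rotvec(o["orientation"]).as_matrix()
    print("t",round(o["clock"],2),"tcp",o["tcp_pos"].round(4),"yaw",np.degrees(np.arctan2(A[1,1],A[0,1])).round(2),"tilt",np.degrees(np.arccos(-A[2,2])).round(2),"F",o["contact_force"].round(1),"M",o["moment"].round(3),"w",round(o["grip_width"],4),"gf",round(o["gripper_force"],1),"j7",round(o["joints"][6],3))
    return o,A
if __name__=="__main__":
    o,A=show()
    if len(sys.argv)>1:
        x,y,z,w,N=map(float,sys.argv[1:]);w=np.radians(w)
        T0=np.eye(4);T0[:3,:3]=A;T0[:3,3]=o["tcp_pos"]
        T1=np.eye(4);yy=np.array([np.cos(w),np.sin(w),0]);zz=np.array([0,0,-1.]);T1[:3,:3]=np.c_[np.cross(yy,zz),yy,zz];T1[:3,3]=x,y,z
        S=expm(logm(np.linalg.inv(T0)@T1).real/N)
        print("step",S[:3,3].round(4),"rot",np.degrees(R.from_matrix(S[:3,:3]).as_rotvec()).round(2))
E
python3 go.py 0.5165 -0.2336 0.22 -30 16
```

```text
t 1.4 tcp [0.3032 0.6031 0.2313] yaw 63.31 tilt 0.0 F [-0.2  0.1  0.2] M [ 0.035 -0.004  0.029] w 0.0857 gf 0.0 j7 -0.083
step [-0.0601 -0.0055  0.0007] rot [-0.    0.    5.83]
```

```bash
python3 -m jog '[{"fingers":0.05,"x":-0.06,"y":-0.0055,"rz":5.83},{"x":-0.06,"y":-0.0055,"rz":5.83},{"x":-0.06,"y":-0.0055,"rz":5.83},{"x":-0.06,"y":-0.0055,"rz":5.83},{"x":-0.06,"y":-0.0055,"rz":5.83},{"x":-0.06,"y":-0.0055,"rz":5.83},{"x":-0.06,"y":-0.0055,"rz":5.83},{"x":-0.06,"y":-0.0055,"rz":5.83}]'
python3 -m jog '[{"x":-0.06,"y":-0.0055,"rz":5.83},{"x":-0.06,"y":-0.0055,"rz":5.83},{"x":-0.06,"y":-0.0055,"rz":5.83},{"x":-0.06,"y":-0.0055,"rz":5.83},{"x":-0.06,"y":-0.0055,"rz":5.83},{"x":-0.06,"y":-0.0055,"rz":5.83},{"x":-0.06,"y":-0.0055,"rz":5.83},{"x":-0.06,"y":-0.0055,"rz":5.83}]'
python3 -m jog '[{}]'
python3 go.py 0.5165 -0.2336 0.06 -30 4
```

```text
t 1.4 tcp [0.3032 0.6031 0.2313] yaw 63.31 tilt 0.0 F [-0.2  0.1  0.2] M [ 0.035 -0.004  0.029] w 0.0857 gf 0.0 j7 -0.083
step [-0.2329 -0.0581  0.0428] rot [-0.    0.   23.33]validation failed for argument at $[0]...
validation failed for argument at $[0]...
validation failed for argument at $[0]...
```

```bash
python3 -m jog '[{"fingers":0.05,"x":-0.06,"y":-0.0055,"z":0,"rx":0,"ry":0,"rz":5.83},{"fingers":0.05,"x":-0.06,"y":-0.0055,"z":0,"rx":0,"ry":0,"rz":5.83},{"fingers":0.05,"x":-0.06,"y":-0.0055,"z":0,"rx":0,"ry":0,"rz":5.83},{"fingers":0.05,"x":-0.06,"y":-0.0055,"z":0,"rx":0,"ry":0,"rz":5.83},{"fingers":0.05,"x":-0.06,"y":-0.0055,"z":0,"rx":0,"ry":0,"rz":5.83},{"fingers":0.05,"x":-0.06,"y":-0.0055,"z":0,"rx":0,"ry":0,"rz":5.83},{"fingers":0.05,"x":-0.06,"y":-0.0055,"z":0,"rx":0,"ry":0,"rz":5.83},{"fingers":0.05,"x":-0.06,"y":-0.0055,"z":0,"rx":0,"ry":0,"rz":5.83}]'
python3 go.py 0.5165 -0.2336 0.22 -30 8
```

```text
clock: 2.4
tcp_pos: [0.5907, 0.2301, 0.2315]
orientation: [1.88, 2.517, 0.001]
contact_force: [0.2, -0.7, 0.2]
grip_width: 0.0499
gripper_force: 0.0
t 2.4 tcp [0.5907 0.2301 0.2315] yaw 16.48 tilt 0.04 F [ 0.2 -0.7  0.2] M [ 0.011 -0.03  -0.017] w 0.0499 gf 0.0 j7 -0.059
step [-0.0601 -0.0055  0.0014] rot [ 0.01 -0.    5.81]
```

All keys are required. I'll carry on to the bar.

```bash
python3 -m jog '[{"fingers":0.05,"x":-0.06,"y":-0.0055,"z":0,"rx":0,"ry":0,"rz":5.83},{"fingers":0.05,"x":-0.06,"y":-0.0055,"z":0,"rx":0,"ry":0,"rz":5.83},{"fingers":0.05,"x":-0.06,"y":-0.0055,"z":0,"rx":0,"ry":0,"rz":5.83},{"fingers":0.05,"x":-0.06,"y":-0.0055,"z":0,"rx":0,"ry":0,"rz":5.83},{"fingers":0.05,"x":-0.06,"y":-0.0055,"z":0,"rx":0,"ry":0,"rz":5.83},{"fingers":0.05,"x":-0.06,"y":-0.0055,"z":0,"rx":0,"ry":0,"rz":5.83},{"fingers":0.05,"x":-0.06,"y":-0.0055,"z":0,"rx":0,"ry":0,"rz":5.83},{"fingers":0.05,"x":-0.06,"y":-0.0055,"z":0,"rx":0,"ry":0,"rz":5.83}]' >/dev/null
python3 -m jog '[{"fingers":0.05,"x":0,"y":0,"z":0,"rx":0,"ry":0,"rz":0}]' >/dev/null
python3 go.py 0.5165 -0.2336 0.05 -30 4
```

```text
t 3.52 tcp [ 0.5134 -0.237   0.232 ] yaw -30.56 tilt 0.11 F [ 0.5  0.2 -0.1] M [ 0.046  0.026 -0.039] w 0.05 gf 0.0 j7 0.011
step [0.0012 0.0002 0.0455] rot [ 0.01  0.02 -0.14]
```

```bash
python3 -m jog '[{"fingers":0.05,"x":0.0012,"y":0,"z":0.0455,"rx":0,"ry":0,"rz":-0.15},{"fingers":0.05,"x":0.0012,"y":0,"z":0.0455,"rx":0,"ry":0,"rz":-0.15},{"fingers":0.05,"x":0.0012,"y":0,"z":0.0455,"rx":0,"ry":0,"rz":-0.15},{"fingers":0.05,"x":0.0012,"y":0,"z":0.0455,"rx":0,"ry":0,"rz":-0.15},{"fingers":0.05,"x":0,"y":0,"z":0,"rx":0,"ry":0,"rz":0}]' >/dev/null
python3 go.py 0.5165 -0.2336 0.0 -30 2
python3 - <<'E'
from bench import r
import cv2
p,d=r.grab_frame("scene");cv2.imwrite("pics/s1.png",cv2.resize(p[180:330,140:340,::-1],None,fx=3,fy=3))
E
```

```text
t 4.15 tcp [ 0.5171 -0.2253  0.0466] yaw -29.28 tilt 0.38 F [-0.2 -0.6 -0. ] M [ 0.041 -0.023  0.007] w 0.0499 gf 0.0 j7 0.172
step [-0.0037  0.0019  0.0233] rot [-0.19  0.03  0.36]
```

View pics/s1.png

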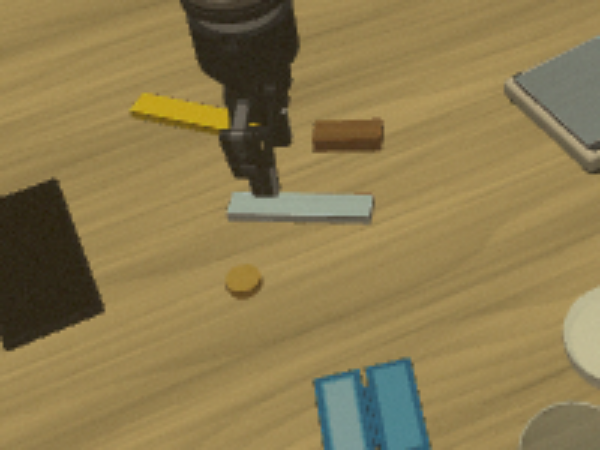

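The gripper stands over the bar's left end (bar about (230–372,208) in the crop), with the disc and block clear of it. I'll go down and grip.

```bash
python3 -m jog '[{"fingers":0.05,"x":-0.0037,"y":0.002,"z":0.018,"rx":-0.19,"ry":0,"rz":0.36},{"fingers":0.05,"x":-0.0037,"y":0.002,"z":0.018,"rx":-0.19,"ry":0,"rz":0.36},{"fingers":0.05,"x":0,"y":0,"z":0,"rx":0,"ry":0,"rz":0}]' >/dev/null
python3 go.py 0.5165 -0.2336 0.0 -30 2
```

```text
t 4.58 tcp [ 0.5179 -0.2359  0.0123] yaw -30.14 tilt 0.28 F [-0.1  0.8 -0.7] M [-0.025  0.041 -0.022] w 0.0504 gf 0.0 j7 0.208
step [ 0.0007 -0.0012  0.0061] rot [ 0.14  0.01 -0.07]
```

```bash
python3 -m jog '[{"fingers":0.05,"x":0,"y":-0.001,"z":0.006,"rx":0.14,"ry":0,"rz":0},{"fingers":0.05,"x":0,"y":-0.001,"z":0.006,"rx":0.14,"ry":0,"rz":0},{"fingers":0.05,"x":0,"y":0,"z":0,"rx":0,"ry":0,"rz":0},{"fingers":0.015,"x":0,"y":0,"z":0,"rx":0,"ry":0,"rz":0},{"fingers":0.015,"x":0,"y":0,"z":0,"rx":0,"ry":0,"rz":0},{"fingers":0.015,"x":0,"y":0,"z":0,"rx":0,"ry":0,"rz":0},{"fingers":0.015,"x":0,"y":0,"z":0,"rx":0,"ry":0,"rz":0}]' 60 >/dev/null
python3 go.py
python3 -m jog '[{"fingers":0.015,"x":0,"y":0,"z":-0.02,"rx":0,"ry":0,"rz":0},{"fingers":0.015,"x":0,"y":0,"z":-0.05,"rx":0,"ry":0,"rz":0},{"fingers":0.015,"x":0,"y":0,"z":-0.03,"rx":0,"ry":0,"rz":0},{"fingers":0.015,"x":0,"y":0,"z":0,"rx":0,"ry":0,"rz":0}]' >/dev/null
python3 go.py
python3 - <<'E'
from m import *
p,d=r.grab_frame("scene");cv2.imwrite("pics/s2.png",cv2.resize(p[140:290,140:340,::-1],None,fx=3,fy=3))
E
```

```text
t 5.45 tcp [ 0.5175 -0.2349  0.0018] yaw -30.09 tilt 0.14 F [-1.7  0.2  4.6] M [ 0.15   0.31  -0.021] w 0.0229 gf 59.3 j7 0.217
t 5.95 tcp [ 0.5188 -0.2354  0.1045] yaw -30.1 tilt 0.42 F [ 0.6  1.1 -0.9] M [-0.03  -0.007  0.018] w 0.0233 gf 58.9 j7 0.132
```

View pics/s2.png

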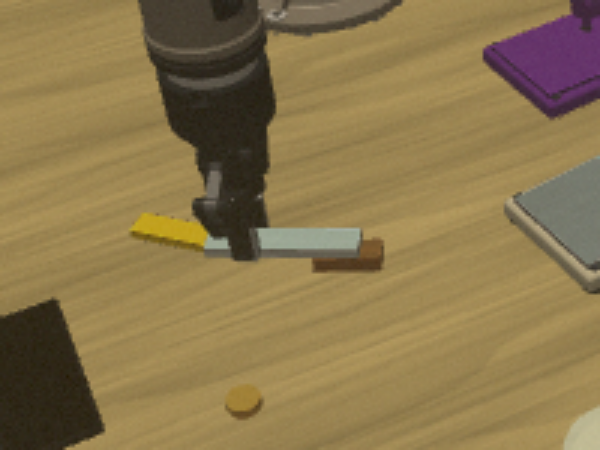

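The bar is lifted level, with its free end at (360,240) in the crop. Next I'll measure where it sits in the gripper.

```bash
cat > inh.py <<'E'
from m import *
from scipy.spatial.transform import Rotation as R
o=r.get_obs();A=R.from_rotvec(o["orientation"]).as_matrix()
for c in("scene","top"):
    p,d=r.grab_frame(c);W=cloud(c,d);L=(W-o["tcp_pos"])@A
    m=(d>0)&(L[...,0]>.018)&(L[...,0]<.13)&(abs(L[...,1])<.02)&(abs(L[...,2])<.02)
    P=L[m];t=P
    if len(t)<20: print(c,len(t));continue
    x=t[:,0];top=t[:,2]<np.percentile(t[:,2],70)
    a=np.polyfit(x[top],t[top,2],1);b=np.polyfit(x[top],t[top,1],1)
    print(c,len(t),"far x",np.percentile(x,[98,99.5,100]).round(4),"top z",np.percentile(t[:,2],[5,50,95]).round(4),"pitch",np.degrees(a[0]).round(2),"yaw",np.degrees(b[0]).round(2),"ymid",(np.percentile(t[:,1],[2,98])).round(4))
E
python3 inh.py; python3 go.py
```

```text
scene 302 far x [0.0869 0.0873 0.0873] top z [-0.0088 -0.0066  0.0004] pitch 0.1 yaw -1.39 ymid [-0.0122  0.014 ]
top 327 far x [0.0846 0.0852 0.0855] top z [-0.0092 -0.0066 -0.0031] pitch 0.11 yaw -2.06 ymid [-0.0137  0.0109]
t 6.1 tcp [ 0.5166 -0.2342  0.1009] yaw -30.07 tilt 0.04 F [-0.6  0.5 -0.9] M [-0.018  0.061 -0.008] w 0.0231 gf 58.9 j7 0.132
```

```bash
python3 go.py 0.5547 -0.0365 0.09 8.5 6
```

```text
t 6.1 tcp [ 0.5166 -0.2342  0.1009] yaw -30.07 tilt 0.04 F [-0.6  0.5 -0.9] M [-0.018  0.061 -0.008] w 0.0231 gf 58.9 j7 0.132
step [ 0.0341 -0.0018  0.0018] rot [ 0.01  0.   -6.43]
```

```bash
python3 -m jog '[{"fingers":0.015,"x":0.034,"y":-0.0018,"z":0.0018,"rx":0,"ry":0,"rz":-6.4},{"fingers":0.015,"x":0.034,"y":-0.0018,"z":0.0018,"rx":0,"ry":0,"rz":-6.4},{"fingers":0.015,"x":0.034,"y":-0.0018,"z":0.0018,"rx":0,"ry":0,"rz":-6.4},{"fingers":0.015,"x":0.034,"y":-0.0018,"z":0.0018,"rx":0,"ry":0,"rz":-6.4},{"fingers":0.015,"x":0.034,"y":-0.0018,"z":0.0018,"rx":0,"ry":0,"rz":-6.4},{"fingers":0.015,"x":0.034,"y":-0.0018,"z":0.0018,"rx":0,"ry":0,"rz":-6.4},{"fingers":0.015,"x":0,"y":0,"z":0,"rx":0,"ry":0,"rz":0},{"fingers":0.015,"x":0,"y":0,"z":0,"rx":0,"ry":0,"rz":0}]' >/dev/null
python3 inh.py; python3 go.py 0.5547 -0.0365 0.040 8.5 3
```

```text
scene 211 far x [0.1296 0.1297 0.1298] top z [-0.0092 -0.0059  0.0117] pitch 0.07 yaw -6.65 ymid [-0.0094  0.0143]
top 40 far x [0.1299 0.1299 0.1299] top z [-0.012  -0.0047  0.0104] pitch 0.95 yaw -6.89 ymid [-0.0124  0.0117]
t 7.2 tcp [ 0.5555 -0.0386  0.0904] yaw 8.27 tilt 0.12 F [ 0.4  0.7 -0.6] M [ 0.015  0.026 -0.016] w 0.023 gf 58.9 j7 0.324
step [ 0.0007 -0.0002  0.0168] rot [ 0.03  0.03 -0.08]
```

```bash
python3 -m jog '[{"fingers":0.015,"x":0.0007,"y":0,"z":0.018,"rx":0,"ry":0,"rz":-0.1},{"fingers":0.015,"x":0.0007,"y":0,"z":0.018,"rx":0,"ry":0,"rz":-0.1},{"fingers":0.015,"x":0.0007,"y":0,"z":0.016,"rx":0,"ry":0,"rz":0},{"fingers":0.015,"x":0,"y":0,"z":0,"rx":0,"ry":0,"rz":0},{"fingers":0.015,"x":0,"y":0,"z":0,"rx":0,"ry":0,"rz":0}]' >/dev/null
python3 go.py 0.5547 -0.0365 0.0335 8.5 1
python3 - <<'E'
from m import *
p,d=r.grab_frame("scene");cv2.imwrite("pics/s3.png",cv2.resize(p[110:260,260:440,::-1],None,fx=4,fy=4,interpolation=cv2.INTER_CUBIC))
E
```

```text
t 7.83 tcp [ 0.5555 -0.036   0.0384] yaw 8.49 tilt 0.11 F [ 0.1  0.1 -1.3] M [-0.039  0.018  0.004] w 0.0229 gf 58.9 j7 0.358
step [-0.0004 -0.0009  0.0049] rot [ 0.08  0.07 -0.01]
```

View pics/s3.png

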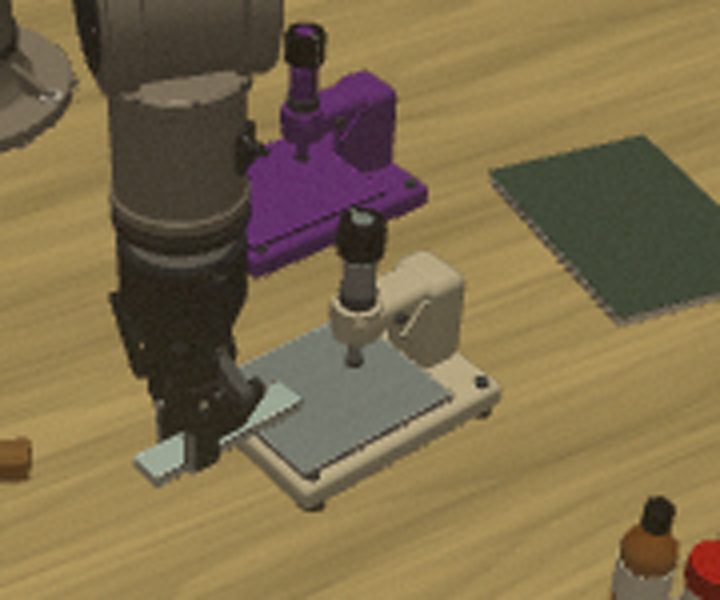

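The bar's far end is over the table's front edge at (295,395) in the crop, in line with the ram at (353,360). Next I'll lower it and slide it in.

```bash
python3 -m jog '[{"fingers":0.015,"x":0,"y":-0.0009,"z":0.0045,"rx":0.08,"ry":0.07,"rz":0},{"fingers":0.015,"x":0,"y":0,"z":0,"rx":0,"ry":0,"rz":0},{"fingers":0.015,"x":0,"y":0,"z":0,"rx":0,"ry":0,"rz":0}]' >/dev/null
python3 go.py 0.5441 0.0347 0.0325 8.5 6
```

```text
t 8.25 tcp [ 0.5545 -0.0359  0.034 ] yaw 8.51 tilt 0.02 F [ 0.5 -0.7 -0.4] M [ 0.014  0.02  -0.005] w 0.0232 gf 58.9 j7 0.362
step [0.0119 0.     0.0003] rot [ 0. -0.  0.]
```

```bash
python3 -m jog '[{"fingers":0.015,"x":0,"y":0,"z":0.0013,"rx":0,"ry":0,"rz":0},{"fingers":0.015,"x":0.012,"y":0,"z":0,"rx":0,"ry":0,"rz":0},{"fingers":0.015,"x":0.012,"y":0,"z":0,"rx":0,"ry":0,"rz":0},{"fingers":0.015,"x":0.012,"y":0,"z":0,"rx":0,"ry":0,"rz":0},{"fingers":0.015,"x":0,"y":0,"z":0,"rx":0,"ry":0,"rz":0},{"fingers":0.015,"x":0,"y":0,"z":0,"rx":0,"ry":0,"rz":0}]' >/dev/null
python3 go.py 0.5441 0.0347 0.0323 8.5 4
```

```text
t 9.0 tcp [ 5.492e-01 -4.000e-04  3.260e-02] yaw 8.52 tilt 0.01 F [ 0.   0.2 -1. ] M [-0.067  0.029  0.01 ] w 0.0231 gf 58.9 j7 0.3
step [0.0089 0.     0.0001] rot [0. 0. 0.]
```

```bash
python3 -m jog '[{"fingers":0.015,"x":0.006,"y":0,"z":0.0003,"rx":0,"ry":0,"rz":0},{"fingers":0.015,"x":0.006,"y":0,"z":0,"rx":0,"ry":0,"rz":0},{"fingers":0.015,"x":0.006,"y":0,"z":0,"rx":0,"ry":0,"rz":0},{"fingers":0.015,"x":0.006,"y":0,"z":0,"rx":0,"ry":0,"rz":0},{"fingers":0.015,"x":0.006,"y":0,"z":0,"rx":0,"ry":0,"rz":0},{"fingers":0.015,"x":0.006,"y":0,"z":0,"rx":0,"ry":0,"rz":0},{"fingers":0.015,"x":0,"y":0,"z":0,"rx":0,"ry":0,"rz":0},{"fingers":0.015,"x":0,"y":0,"z":0,"rx":0,"ry":0,"rz":0}]' 
python3 go.py 0.5441 0.0347 0.0318 8.5 1
python3 - <<'E'
from m import *
p,d=r.grab_frame("scene");cv2.imwrite("pics/s4.png",cv2.resize(p[140:240,290:400,::-1],None,fx=6,fy=6,interpolation=cv2.INTER_CUBIC))
E
```

```text
clock: 10.0
tcp_pos: [0.5438, 0.0351, 0.0323]
orientation: [2.051, 2.38, 0.0]
contact_force: [0.6, -0.1, -0.8]
grip_width: 0.0229
gripper_force: 58.9
t 10.0 tcp [0.5438 0.0351 0.0323] yaw 8.5 tilt 0.0 F [ 0.6 -0.1 -0.8] M [-0.055 -0.055  0.017] w 0.0229 gf 58.9 j7 0.237
step [-0.0005  0.0002  0.0005] rot [0. 0. 0.]
```

View pics/s4.png

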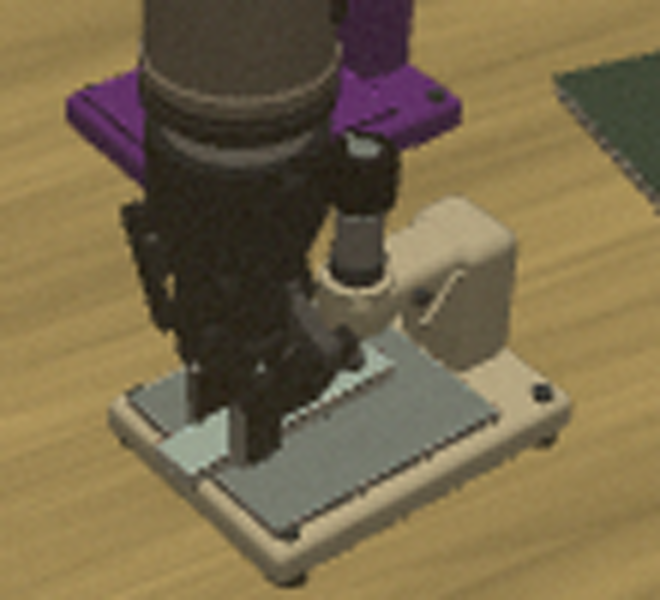

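The bar lies under the pad, with its end about 20 mm past the ram. I'll lower it the last bit and let go.

```bash
python3 -m jog '[{"fingers":0.015,"x":0,"y":0,"z":0.0005,"rx":0,"ry":0,"rz":0},{"fingers":0.015,"x":0,"y":0,"z":0.0003,"rx":0,"ry":0,"rz":0},{"fingers":0.015,"x":0,"y":0,"z":0,"rx":0,"ry":0,"rz":0}]' >/dev/null; python3 go.py
python3 -m jog '[{"fingers":0.045,"x":0,"y":0,"z":0,"rx":0,"ry":0,"rz":0},{"fingers":0.045,"x":0,"y":0,"z":0,"rx":0,"ry":0,"rz":0},{"fingers":0.045,"x":0,"y":0,"z":0,"rx":0,"ry":0,"rz":0},{"fingers":0.045,"x":-0.015,"y":0,"z":-0.002,"rx":0,"ry":0,"rz":0},{"fingers":0.045,"x":-0.025,"y":0,"z":-0.01,"rx":0,"ry":0,"rz":0},{"fingers":0.045,"x":-0.02,"y":0,"z":-0.05,"rx":0,"ry":0,"rz":0},{"fingers":0.045,"x":0,"y":0,"z":-0.06,"rx":0,"ry":0,"rz":0},{"fingers":0.06,"x":0,"y":0,"z":-0.06,"rx":0,"ry":0,"rz":0}]' >/dev/null; python3 go.py
python3 - <<'E'
from m import *
p,d=r.grab_frame("scene");cv2.imwrite("pics/s5.png",cv2.resize(p[140:240,290:400,::-1],None,fx=6,fy=6,interpolation=cv2.INTER_CUBIC))
p,d=r.grab_frame("top");np.savez("top5.npz",p=p,d=d)
W=cloud("top",d);q=p.astype(int)
u=np.array([-.148,.989]);n=np.array([-u[1],u[0]]);V=W[...,:2]-[.534,.102];X=V@u;Y=V@n
m=(d>0)&(abs(X+.05)<.07)&(abs(Y)<.055)&(abs(W[...,2]-.04)<.004)
P=np.c_[X[m],Y[m],W[m][:,2]];f=P[P[:,0]<-.03]
print(m.sum(),"X",np.percentile(P[:,0],[0,1,99]).round(4),"Y",np.percentile(f[:,1],[2,50,98]).round(4),"slope",np.degrees(np.polyfit(f[:,0],f[:,1],1)[0]).round(2),"z",np.median(P[:,2]).round(4))
for c in("scene","top"):
  p,d=r.grab_frame(c)
  for n in("bar_mid","overarm_end"): print(c,n,[(round(e["score"],2),np.round(e["xyz"],3).tolist()) for e in r.landmark_of(n,c)])
E
```

```text
t 10.43 tcp [0.5439 0.035  0.0318] yaw 8.49 tilt 0.01 F [-1.7 -1.1  5.5] M [-0.214  0.323  0.044] w 0.0231 gf 59.6 j7 0.238
t 11.43 tcp [ 0.5523 -0.026   0.2154] yaw 8.38 tilt 0.02 F [0.9 1.2 0.1] M [ 0.059 -0.018 -0.025] w 0.0599 gf 0.0 j7 0.228Traceback (most recent call last):
  File "<stdin>", line 8, in <module>
    return _quantile_unchecked(
        a, q, axis, out, overwrite_input, method, keepdims, weights)
    return _ureduce(a,
                    func=_quantile_ureduce_func,
    ...<5 lines>...
                    overwrite_input=overwrite_input,
                    method=method)
    r = func(a, **kwargs)
    result = _quantile(arr,
                       quantiles=q,
    ...<2 lines>...
                       out=out,
                       weights=wgt)
    slices_having_nans = np.isnan(arr[-1, ...])
                                  ~~~^^^^^^^^^
IndexError: index -1 is out of bounds for axis 0 with size 0
```

View pics/s5.png

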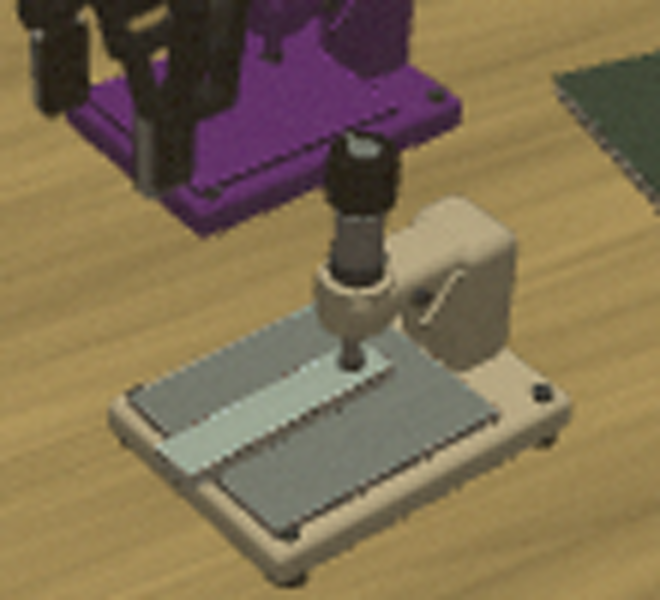

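The bar lies flat along the table with the pad over it at (350,365), between its edges. I'll check this with numbers from the scene camera.

Run:
```python
from m import *
p,d=r.grab_frame("scene");W=cloud("scene",d);q=p.astype(int)
u=np.array([-.148,.989]);n=np.array([-u[1],u[0]])
# refine ram axis from knob/hub sides
for lo,hi in((.138,.158),(.108,.13)):
    m=(d>0)&(np.hypot(W[...,0]-.534,W[...,1]-.102)<.03)&(W[...,2]>lo)&(W[...,2]<hi);P=W[m][:,:2]
    A=np.c_[2*P,np.ones(len(P))];s=np.linalg.lstsq(A,(P**2).sum(1),rcond=None)[0];print("axis fit",s[:2].round(4),"r",np.sqrt(s[2]+s[0]**2+s[1]**2).round(4))
V=W[...,:2]-[.534,.102];X=V@u;Y=V@n
br=q.sum(-1)
m=(d>0)&(X>-.12)&(X<.03)&(abs(Y)<.045)&(abs(W[...,2]-.04)<.006)&(q[...,1]>150)&(q[...,2]>q[...,0]-15)
print(m.sum(),np.median(q[(d>0)&(abs(X+.05)<.02)&(abs(Y)<.005)],0) if 1 else 0)
P=np.c_[X[m],Y[m],W[m][:,2]]
if len(P)>20: print("X",np.percentile(P[:,0],[0,1,99,100]).round(4),"Y",np.percentile(P[:,1],[2,50,98]).round(4),"slope",np.degrees(np.polyfit(P[:,0],P[:,1],1)[0]).round(2),"z",np.median(P[:,2]).round(4))
for n in("bar_mid","overarm_end","knob_grip"): print(n,[(round(e["score"],2),np.round(e["xyz"],3).tolist()) for e in r.landmark_of(n,"scene")])
```

```text
axis fit [0.5357 0.1026] r 0.0144
axis fit [0.5377 0.1022] r 0.0085
225 [155. 167. 148.]
X [-0.1008 -0.0994  0.0163  0.0174] Y [-0.0129 -0.0017  0.0106] slope 0.19 z 0.0395
bar_mid [(0.94, [0.374, -0.257, 0.008]), (0.77, [0.538, 0.059, 0.034])]
overarm_end [(0.79, [0.537, 0.102, 0.073]), (0.59, [0.307, 0.195, 0.066])]
knob_grip [(0.66, [0.302, 0.193, 0.147]), (0.59, [0.536, 0.098, 0.15]), (0.35, [0.535, 0.101, 0.024])]
```

Bar is placed: centre about 42 mm in front of the ram, 1–2 mm off centre line, flat. Next I'll wind joint 7 back and move over the knob.

```bash
python3 -m jog '[{"fingers":0.06,"x":0,"y":0,"z":0,"rx":0,"ry":0,"rz":-10.5},{"fingers":0.06,"x":0,"y":0,"z":0,"rx":0,"ry":0,"rz":-10.5},{"fingers":0.06,"x":0,"y":0,"z":0,"rx":0,"ry":0,"rz":-10.5},{"fingers":0.06,"x":0,"y":0,"z":0,"rx":0,"ry":0,"rz":-10.5},{"fingers":0.06,"x":0,"y":0,"z":0,"rx":0,"ry":0,"rz":-10.5},{"fingers":0.06,"x":0,"y":0,"z":0,"rx":0,"ry":0,"rz":-10.5},{"fingers":0.06,"x":0,"y":0,"z":0,"rx":0,"ry":0,"rz":-10.5},{"fingers":0.06,"x":0,"y":0,"z":0,"rx":0,"ry":0,"rz":-10.5}]' >/dev/null; python3 go.py 0.535 0.102 0.2 165 8
```

```text
t 12.72 tcp [ 0.5515 -0.0244  0.2115] yaw 92.85 tilt 0.22 F [ 0.2  0.5 -0.3] M [0.055 0.025 0.028] w 0.06 gf 0.0 j7 1.601
step [-0.0077  0.0152  0.0014] rot [ 0.02 -0.02 -9.02]
```

```bash
python3 go.py 0.535 0.102 0.2 168 8 | tail -1;  python3 -m jog '[{"fingers":0.06,"x":-0.008,"y":0.015,"z":0.0014,"rx":0,"ry":0,"rz":-9.4},{"fingers":0.06,"x":-0.008,"y":0.015,"z":0.0014,"rx":0,"ry":0,"rz":-9.4},{"fingers":0.06,"x":-0.008,"y":0.015,"z":0.0014,"rx":0,"ry":0,"rz":-9.4},{"fingers":0.06,"x":-0.008,"y":0.015,"z":0.0014,"rx":0,"ry":0,"rz":-9.4},{"fingers":0.06,"x":-0.008,"y":0.015,"z":0.0014,"rx":0,"ry":0,"rz":-9.4},{"fingers":0.06,"x":-0.008,"y":0.015,"z":0.0014,"rx":0,"ry":0,"rz":-9.4},{"fingers":0.06,"x":-0.008,"y":0.015,"z":0.0014,"rx":0,"ry":0,"rz":-9.4},{"fingers":0.06,"x":-0.008,"y":0.015,"z":0.0014,"rx":0,"ry":0,"rz":-9.4}]' >/dev/null;  python3 -m jog '[{"fingers":0.06,"x":0,"y":0,"z":0,"rx":0,"ry":0,"rz":0},{"fingers":0.06,"x":0,"y":0,"z":0,"rx":0,"ry":0,"rz":0}]' >/dev/null; python3 go.py 0.535 0.102 0.182 168 1
```

```text
step [-0.0081  0.0151  0.0014] rot [ 0.02 -0.02 -9.39]
t 13.97 tcp [0.5365 0.1004 0.2015] yaw 167.48 tilt 0.08 F [-0.1  0.1 -0.2] M [ 0.012  0.001 -0.062] w 0.06 gf 0.0 j7 2.573
step [-0.0012  0.0018  0.0195] rot [ 0.07 -0.04 -0.52]
```

```bash
python3 -m jog '[{"fingers":0.06,"x":-0.0012,"y":0.0018,"z":0.02,"rx":0,"ry":0,"rz":-0.5},{"fingers":0.06,"x":0,"y":0,"z":0.012,"rx":0,"ry":0,"rz":0},{"fingers":0.06,"x":0,"y":0,"z":0,"rx":0,"ry":0,"rz":0},{"fingers":0.06,"x":0,"y":0,"z":0,"rx":0,"ry":0,"rz":0}]' >/dev/null; python3 go.py 0.535 0.102 0.14 168 2
```

```text
t 14.47 tcp [0.5355 0.1029 0.1707] yaw 168.16 tilt 0.03 F [ 0.7 -0.2  1. ] M [-0.051  0.04  -0.02 ] w 0.0598 gf 0.0 j7 2.571
step [0.0005 0.0001 0.0153] rot [-0.01  0.01  0.08]
```

```bash
python3 -m jog '[{"fingers":0.06,"x":0.0005,"y":0,"z":0.015,"rx":0,"ry":0,"rz":0},{"fingers":0.06,"x":0.0005,"y":0,"z":0.015,"rx":0,"ry":0,"rz":0},{"fingers":0.06,"x":0,"y":0,"z":0,"rx":0,"ry":0,"rz":0},{"fingers":0.06,"x":0,"y":0,"z":0,"rx":0,"ry":0,"rz":0}]' >/dev/null; python3 go.py 0.535 0.102 0.14 168 1
python3 -m jog '[{"fingers":0.02,"x":0,"y":0,"z":0,"rx":0,"ry":0,"rz":0},{"fingers":0.02,"x":0,"y":0,"z":0,"rx":0,"ry":0,"rz":0},{"fingers":0.02,"x":0,"y":0,"z":0,"rx":0,"ry":0,"rz":0},{"fingers":0.02,"x":0,"y":0,"z":0,"rx":0,"ry":0,"rz":0},{"fingers":0.02,"x":0,"y":0,"z":0,"rx":0,"ry":0,"rz":0}]' 40 >/dev/null; python3 go.py
```

```text
t 14.97 tcp [0.5348 0.1021 0.1402] yaw 168.21 tilt 0.02 F [ 0.5 -0.2  0. ] M [-0.021  0.007  0.02 ] w 0.0604 gf 0.0 j7 2.564
step [ 0.0001 -0.0002  0.0002] rot [0.02 0.   0.21]
t 15.6 tcp [0.5343 0.1024 0.141 ] yaw 168.22 tilt 0.04 F [-4.9  0.2  3.8] M [ 0.038  0.782 -0.035] w 0.0287 gf 39.2 j7 2.564
```

```bash
python3 -m jog '[{"fingers":0.02,"x":0,"y":0.0006,"z":0,"rx":0,"ry":0,"rz":0},{"fingers":0.02,"x":0,"y":0,"z":0,"rx":0,"ry":0,"rz":0}]' >/dev/null; python3 go.py; python3 -m jog '[{"fingers":0.02,"x":0,"y":0,"z":0,"rx":0,"ry":0,"rz":6},{"fingers":0.02,"x":0,"y":0,"z":0,"rx":0,"ry":0,"rz":6},{"fingers":0.02,"x":0,"y":0,"z":0,"rx":0,"ry":0,"rz":6}]' >/dev/null; python3 go.py;python3 -m jog '[{"fingers":0.02,"x":0,"y":0,"z":0,"rx":0,"ry":0,"rz":6}]' >/dev/null; python3 go.py;python3 -m jog '[{"fingers":0.02,"x":0,"y":0,"z":0,"rx":0,"ry":0,"rz":6}]' >/dev/null; python3 go.py
```

```text
t 15.85 tcp [0.5342 0.1024 0.1409] yaw 168.22 tilt 0.03 F [-4.   0.7  6.2] M [-0.022  0.65  -0.023] w 0.0283 gf 39.3 j7 2.564
t 16.23 tcp [0.534  0.1024 0.1409] yaw 150.05 tilt 0.02 F [-3.9  0.3  7. ] M [-0.045  0.787  0.165] w 0.0285 gf 39.2 j7 2.278
t 16.35 tcp [0.534  0.1024 0.1409] yaw 144.04 tilt 0.02 F [-3.8 -0.1  7.8] M [-0.039  0.76   0.135] w 0.0284 gf 39.3 j7 2.184
t 16.48 tcp [0.534  0.1024 0.1409] yaw 138.05 tilt 0.02 F [-4.3  0.9  7.8] M [-0.089  0.843  0.104] w 0.0285 gf 39.3 j7 2.09
```

```bash
cat > s.py <<'E'
from bench import r
import numpy as np
from scipy.spatial.transform import Rotation as R
o=r.get_obs();A=R.from_rotvec(o["orientation"]).as_matrix();print(round(o["clock"],2),"turned",round((168.22-np.degrees(np.arctan2(A[1,1],A[0,1])))%360,1),"Mz",round(o["moment"][2],3),"F",o["contact_force"].round(1),"j7",round(o["joints"][6],2))
E
J='python3 -m jog'; for i in 1 2 3 4 5; do python3 -m jog '[{"fingers":0.02,"x":0,"y":0,"z":0,"rx":0,"ry":0,"rz":5}]' >/dev/null; python3 s.py; done
```

```text
16.6 turned 35.2 Mz 0.159 F [-4.  -0.6  8.4] j7 2.01
16.73 turned 40.1 Mz 0.107 F [-3.6 -0.1  8.1] j7 1.93
16.85 turned 45.1 Mz 0.176 F [-4.2  0.6  7.7] j7 1.85
16.98 turned 50.1 Mz 0.161 F [-4.3  0.4  7.7] j7 1.78
17.1 turned 55.1 Mz 0.119 F [-4.4 -0.3  8.2] j7 1.7
```

Still running free at about 0.14 N m. That last batch used a shell loop; from here I'll type out every row.

```bash
python3 -m jog '[{"fingers":0.02,"x":0,"y":0,"z":0,"rx":0,"ry":0,"rz":4}]' >/dev/null; python3 s.py
python3 -m jog '[{"fingers":0.02,"x":0,"y":0,"z":0,"rx":0,"ry":0,"rz":4}]' >/dev/null; python3 s.py
python3 -m jog '[{"fingers":0.02,"x":0,"y":0,"z":0,"rx":0,"ry":0,"rz":4}]' >/dev/null; python3 s.py
python3 -m jog '[{"fingers":0.02,"x":0,"y":0,"z":0,"rx":0,"ry":0,"rz":4}]' >/dev/null; python3 s.py
```

```text
17.23 turned 59.1 Mz 0.168 F [-4.4  0.9  7.7] j7 1.64
17.35 turned 63.1 Mz 0.181 F [-5.7  0.5  8.3] j7 1.57
17.48 turned 67.1 Mz 0.113 F [-5.1  0.5  8. ] j7 1.51
17.6 turned 71.1 Mz 0.11 F [-4.7  1.   7.6] j7 1.45
```

Run:
```python
from m import *
p,d=r.grab_frame("scene");cv2.imwrite("pics/s6.png",cv2.resize(p[150:225,310:390,::-1],None,fx=8,fy=8,interpolation=cv2.INTER_CUBIC))
```

```text
(no output)
```

View pics/s6.png

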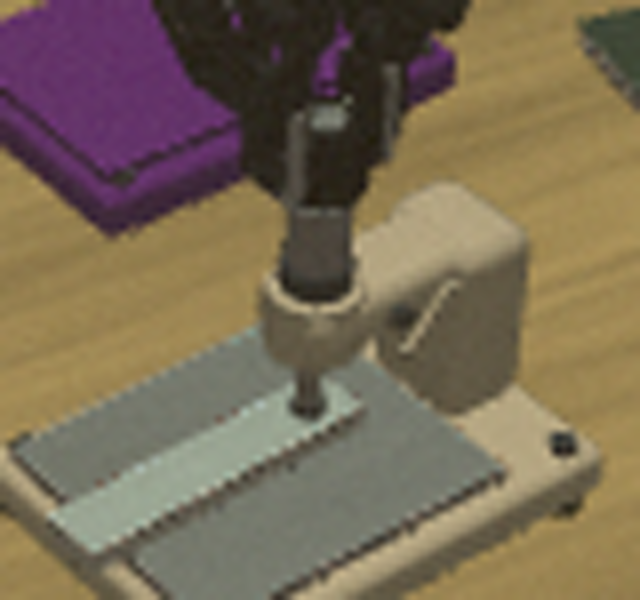

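The pad at (308,408) is centred on the bar and still seems to be coming down. I'll keep turning.

```bash
python3 -m jog '[{"fingers":0.02,"x":0,"y":0,"z":0,"rx":0,"ry":0,"rz":4}]' >/dev/null; python3 s.py
python3 -m jog '[{"fingers":0.02,"x":0,"y":0,"z":0,"rx":0,"ry":0,"rz":4}]' >/dev/null; python3 s.py
python3 -m jog '[{"fingers":0.02,"x":0,"y":0,"z":0,"rx":0,"ry":0,"rz":4}]' >/dev/null; python3 s.py
python3 -m jog '[{"fingers":0.02,"x":0,"y":0,"z":0,"rx":0,"ry":0,"rz":4}]' >/dev/null; python3 s.py
```

```text
17.77 turned 75.0 Mz 0.165 F [-4.3 -0.2  8.7] j7 1.39
17.9 turned 79.1 Mz 0.165 F [-4.8  1.2  8. ] j7 1.32
18.02 turned 83.1 Mz 0.128 F [-5.3  0.3  8.2] j7 1.26
18.15 turned 87.1 Mz 0.207 F [-3.9  1.2  8. ] j7 1.2
```

```bash
python3 -m jog '[{"fingers":0.02,"x":0,"y":0,"z":0,"rx":0,"ry":0,"rz":3}]' >/dev/null; python3 s.py
python3 -m jog '[{"fingers":0.02,"x":0,"y":0,"z":0,"rx":0,"ry":0,"rz":3}]' >/dev/null; python3 s.py
python3 -m jog '[{"fingers":0.02,"x":0,"y":0,"z":0,"rx":0,"ry":0,"rz":3}]' >/dev/null; python3 s.py
```

```text
18.27 turned 90.0 Mz 0.193 F [-5.2  0.7  9. ] j7 1.15
18.4 turned 93.0 Mz 0.156 F [-5.4  0.9  7.7] j7 1.11
18.52 turned 96.0 Mz 0.192 F [-4.9  0.8  8.2] j7 1.06
```

```bash
python3 -m jog '[{"fingers":0.02,"x":0,"y":0,"z":0,"rx":0,"ry":0,"rz":3}]' >/dev/null; python3 s.py
python3 -m jog '[{"fingers":0.02,"x":0,"y":0,"z":0,"rx":0,"ry":0,"rz":3}]' >/dev/null; python3 s.py
python3 -m jog '[{"fingers":0.02,"x":0,"y":0,"z":0,"rx":0,"ry":0,"rz":3}]' >/dev/null; python3 s.py
```

```text
18.65 turned 99.0 Mz 0.189 F [-5.4  0.5  8.3] j7 1.01
18.77 turned 102.0 Mz 0.185 F [-5.1  1.1  8.9] j7 0.97
18.9 turned 105.0 Mz 0.177 F [-4.8  1.3  8.5] j7 0.92
```

```bash
python3 -m jog '[{"fingers":0.02,"x":0,"y":0,"z":0,"rx":0,"ry":0,"rz":2}]' >/dev/null; python3 s.py
python3 -m jog '[{"fingers":0.02,"x":0,"y":0,"z":0,"rx":0,"ry":0,"rz":2}]' >/dev/null; python3 s.py
python3 -m jog '[{"fingers":0.02,"x":0,"y":0,"z":0,"rx":0,"ry":0,"rz":2}]' >/dev/null; python3 s.py
python3 -m jog '[{"fingers":0.02,"x":0,"y":0,"z":0,"rx":0,"ry":0,"rz":2}]' >/dev/null; python3 s.py
```

```text
19.02 turned 107.0 Mz 0.21 F [-4.2  1.4  8.6] j7 0.89
19.15 turned 109.0 Mz 0.22 F [-4.4  1.   8.9] j7 0.86
19.27 turned 111.0 Mz 0.208 F [-4.9  0.4  9.1] j7 0.83
19.4 turned 113.0 Mz 0.186 F [-4.8  1.   8.1] j7 0.8
```

```bash
python3 -m jog '[{"fingers":0.02,"x":0,"y":0,"z":0,"rx":0,"ry":0,"rz":2}]' >/dev/null; python3 s.py
python3 -m jog '[{"fingers":0.02,"x":0,"y":0,"z":0,"rx":0,"ry":0,"rz":2}]' >/dev/null; python3 s.py
python3 -m jog '[{"fingers":0.02,"x":0,"y":0,"z":0,"rx":0,"ry":0,"rz":2}]' >/dev/null; python3 s.py
python3 -m jog '[{"fingers":0.02,"x":0,"y":0,"z":0,"rx":0,"ry":0,"rz":2}]' >/dev/null; python3 s.py
```

```text
19.52 turned 115.0 Mz 0.239 F [-4.4  1.8  8.8] j7 0.77
19.65 turned 117.0 Mz 0.266 F [-4.3  1.1  9.4] j7 0.74
19.77 turned 119.0 Mz 0.213 F [-4.8  1.1  8. ] j7 0.71
19.9 turned 121.0 Mz 0.224 F [-4.7  1.7  7.6] j7 0.67
```

```bash
python3 -m jog '[{"fingers":0.02,"x":0,"y":0,"z":0,"rx":0,"ry":0,"rz":2}]' >/dev/null; python3 s.py
python3 -m jog '[{"fingers":0.02,"x":0,"y":0,"z":0,"rx":0,"ry":0,"rz":2}]' >/dev/null; python3 s.py
python3 -m jog '[{"fingers":0.02,"x":0,"y":0,"z":0,"rx":0,"ry":0,"rz":2}]' >/dev/null; python3 s.py
cat > fit.py <<'E'
import numpy as np,sys
from scipy.optimize import least_squares
D=np.array([35.2,.159,40.1,.107,45.1,.176,50.1,.161,55.1,.119,59.1,.168,63.1,.181,67.1,.113,71.1,.11,75,.165,79.1,.165,83.1,.128,87.1,.207,90,.193,93,.156,96,.192,99,.189,102,.185,105,.177,107,.21,109,.22,111,.208,113,.186,115,.239,117,.266,119,.213,121,.224]+[float(a) for a in sys.argv[1:]]).reshape(-1,2)
best=[]
for c in range(55,125,2):
  for s in range(c+16,min(c+60,150),2):
    f=np.clip((D[:,0]-c)/(s-c),0,1)
    b=(D[:,1]-.11*f).mean()  # free level + 0.11 rise
    best.append((((D[:,1]-b-.11*f)**2).sum(),c,s,round(b,3)))
best.sort();w=np.exp(-(np.array([b[0] for b in best])-best[0][0])/2/.028**2)
S=np.array([b[2] for b in best]);w/=w.sum();o=np.argsort(S)
print(best[:3],"slip angle 5/50/95%",[S[o][np.searchsorted(np.cumsum(w[o]),q)] for q in(.05,.5,.95)])
E
```

```text
20.02 turned 123.0 Mz 0.234 F [-4.3  1.6  8. ] j7 0.64
20.15 turned 125.0 Mz 0.232 F [-4.5  1.8  8.9] j7 0.61
20.27 turned 127.0 Mz 0.29 F [-4.4  1.2  9.5] j7 0.58
```

```bash
python3 fit.py 123 .234 125 .232 127 .29; python3 -m jog '[{"fingers":0.02,"x":0,"y":0,"z":0,"rx":0,"ry":0,"rz":1.5}]' >/dev/null; python3 s.py
python3 -m jog '[{"fingers":0.02,"x":0,"y":0,"z":0,"rx":0,"ry":0,"rz":1.5}]' >/dev/null; python3 s.py
python3 -m jog '[{"fingers":0.02,"x":0,"y":0,"z":0,"rx":0,"ry":0,"rz":1.5}]' >/dev/null; python3 s.py
python3 -m jog '[{"fingers":0.02,"x":0,"y":0,"z":0,"rx":0,"ry":0,"rz":1.5}]' >/dev/null; python3 s.py
```

```text
[(np.float64(0.017968293390804597), 73, 131, np.float64(0.144)), (np.float64(0.017985164254686783), 77, 131, np.float64(0.146)), (np.float64(0.018011906303146256), 75, 131, np.float64(0.145))] slip angle 5/50/95% [np.int64(119), np.int64(129), np.int64(139)]
20.4 turned 128.5 Mz 0.266 F [-5.2  1.8  8.2] j7 0.56
20.52 turned 130.0 Mz 0.237 F [-4.8  2.1  9.1] j7 0.54
20.65 turned 131.5 Mz 0.295 F [-4.9  1.1  8.7] j7 0.51
20.77 turned 133.0 Mz 0.265 F [-4.3  1.3  8.4] j7 0.49
```

```bash
python3 -m jog '[{"fingers":0.02,"x":0,"y":0,"z":0,"rx":0,"ry":0,"rz":1.5}]' >/dev/null; python3 s.py
python3 -m jog '[{"fingers":0.02,"x":0,"y":0,"z":0,"rx":0,"ry":0,"rz":1.5}]' >/dev/null; python3 s.py
python3 -m jog '[{"fingers":0.02,"x":0,"y":0,"z":0,"rx":0,"ry":0,"rz":1.5}]' >/dev/null; python3 s.py
python3 -m jog '[{"fingers":0.02,"x":0,"y":0,"z":0,"rx":0,"ry":0,"rz":1.5}]' >/dev/null; python3 s.py
python3 - <<'E'
from m import *
p,d=r.grab_frame("scene");cv2.imwrite("pics/s7.png",cv2.resize(p[150:210,320:380,::-1],None,fx=10,fy=10,interpolation=cv2.INTER_CUBIC))
E
```

```text
20.9 turned 134.5 Mz 0.216 F [-4.5  1.6  8.7] j7 0.47
21.02 turned 136.0 Mz 0.206 F [-4.8  2.3  8.8] j7 0.45
21.15 turned 137.5 Mz 0.175 F [-4.1  1.3  8.4] j7 0.42
21.27 turned 139.0 Mz 0.226 F [-4.3  1.8  9. ] j7 0.4
```

View pics/s7.png

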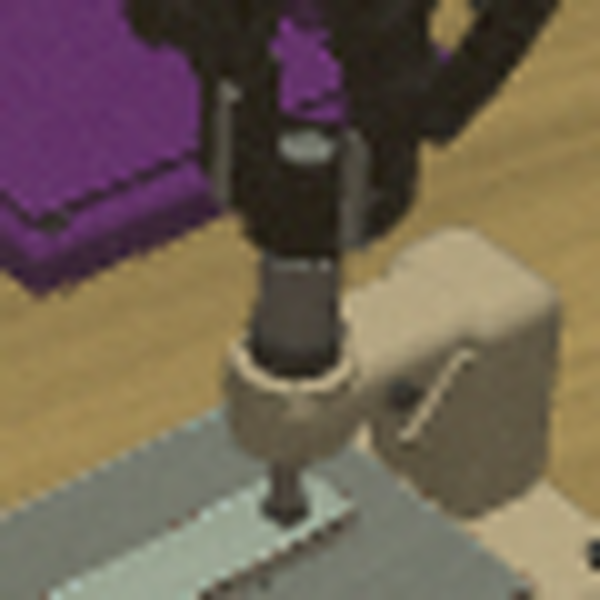

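The pad at (285,512) is down on the bar, and the hub line doesn't face this camera. I'll refit the slip angle with the new readings.

```bash
python3 fit.py 123 .234 125 .232 127 .29 128.5 .266 130 .237 131.5 .295 133 .265 134.5 .216 136 .206 137.5 .175 139 .226
```

```text
[(np.float64(0.02977890410177229), 71, 127, np.float64(0.137)), (np.float64(0.029918435258777146), 69, 127, np.float64(0.136)), (np.float64(0.029943021595913655), 73, 127, np.float64(0.138))] slip angle 5/50/95% [np.int64(117), np.int64(125), np.int64(133)]
```

The slip angle is estimated at 117–133° and the torque has been level since, so the knob has slipped about 6–22° at 139°. I'll add 1° for margin, then release and retreat straight up.

```bash
python3 -m jog '[{"fingers":0.02,"x":0,"y":0,"z":0,"rx":0,"ry":0,"rz":1}]' >/dev/null; python3 s.py
python3 -m jog '[{"fingers":0.06,"x":0,"y":0,"z":0,"rx":0,"ry":0,"rz":0},{"fingers":0.06,"x":0,"y":0,"z":0,"rx":0,"ry":0,"rz":0},{"fingers":0.06,"x":0,"y":0,"z":0,"rx":0,"ry":0,"rz":0},{"fingers":0.06,"x":0,"y":0,"z":-0.02,"rx":0,"ry":0,"rz":0},{"fingers":0.06,"x":0,"y":0,"z":-0.04,"rx":0,"ry":0,"rz":0},{"fingers":0.06,"x":0,"y":0,"z":-0.05,"rx":0,"ry":0,"rz":0},{"fingers":0.06,"x":0,"y":0,"z":-0.03,"rx":0,"ry":0,"rz":0},{"fingers":0.06,"x":0,"y":0,"z":0,"rx":0,"ry":0,"rz":0}]' >/dev/null; python3 go.py
python3 - <<'E'
from m import *
p,d=r.grab_frame("scene");a=cv2.resize(p[150:210,320:370,::-1],(400,480),interpolation=cv2.INTER_CUBIC)
b=cv2.resize(np.load("scene0.npz")["p"][150:210,320:370,::-1],(400,480),interpolation=cv2.INTER_CUBIC)
cv2.imwrite("pics/s8.png",np.hstack([b,a]))
E
```

```text
21.45 turned 139.9 Mz 0.223 F [-5.1  2.   9.4] j7 0.38
t 22.45 tcp [0.5358 0.1023 0.2828] yaw 28.2 tilt 0.3 F [ 0.1  0.4 -0.6] M [-0.026  0.033  0.004] w 0.0598 gf 0.0 j7 0.299
```

View pics/s8.png

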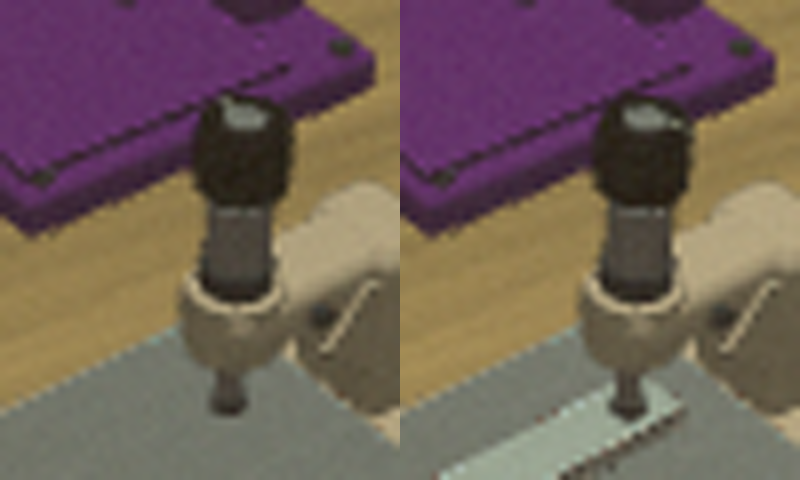

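The knob's white line moved from (225,100) to (680,122), the bar is still centred under the pad, and the gripper is clear. I'm handing in.

```bash
python3 -c "
from bench import r
print(r.hand_in())"
```

```text
the job is handed in; nothing more can be done
None
```

The job is handed in: the bar lies flat with the ram about 42 mm from its middle, and the knob is tightened to slipping. The slip is estimated from torque at 7–23°; the hub line was out of view, so I couldn't check it by camera, and I used a shell loop for one early stretch of five knob-turn moves instead of typing each out.

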